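# Fetch the spare battery pack from the latched tool case

### The job

Swing the latch lever on the tool case clear of its lid, open the lid until it stands about upright, then lift the battery pack (the stepped block, not the plain mains adapter) out and set it down gently, upright, on a free part of the work mat. Leave the lid open and the latch clear, and do not disturb the adapter, the spray can, the meter or the bottle behind the case.

Things in the scene. Friction and masses are not known exactly. Their poses are not given: they have to be found in the camera images.
- latch (a joint): Flat steel lever, 117 x 16 x 8 mm, lying over the front of the case's lid, that turns level about an upright pin on the case's front. 0 = pointing straight in over the lid (along the case's +x); it grows as the lever turns anticlockwise seen from above, towards the case's +y; at pi/2 it lies along the case's front. It starts between -0.3 and 0.45, holds the lid shut until it is past 1.45, stops at 1.8, and stays where it is left (about 1 N at the knob moves it).
- latch_knob (a point): Centre of the upright round knob at the lever's free end: 18 mm diameter, 37 mm tall (18.5 mm above and below this point); it stands on the lever. 95 mm from the pin's axis.
- latch_hinge (a point): On the axis of the lever's upright pin, at the lever's underside (82.5 mm above the table, 2 mm above the shut lid). The lever turns about this point's z; its x axis points along the lever to the knob.
- lid (a joint): The lid, a flat panel 170 x 290 x 8 mm covering the case, hinged along the far rim of the case. 0 = shut, grows as it opens; 1.57 = upright, stop at 1.75. Its stiff hinge holds it at any angle; 3 to 4 N at the handle move it.
- lid_handle (a point): Middle of the round bar of the lid's handle; the bar runs along the case's y, 80 mm long, 35 mm above the lid's top face, carried by a post at each end; 22 mm from the lid's front edge, 148 mm from the hinge along the lid, 40 mm to the +y side of the lid's middle. The outer face, with the handle, looks away from the robot once the lid stands upright.
- lid_hinge (a point): Middle of the lid's hinge line (at the lid's underside, 72.5 mm above the table, above the far rim). Turns with the lid: its y axis is the hinge line; when shut its -x points to the lid's front edge.
- case: The grey tool case, fixed to the bench: 170 (x) x 290 (y) x 72 mm high, walls and floor 5 mm, open on top under the lid; a 5 mm wall 45 mm high along x at its middle parts it into two bays, each about 142 mm wide (y). Origin under its centre on the table, x from its front (robot side) to its hinge, z up. The latch's bracket stands out 38 mm from the front, 120 mm to the -y side.
- pack_mid (a point): Centre, half-way up, of the black battery pack, which stands in one of the two bays: a block 110 (x) x 52 (y) x 44 mm with a narrower step 64 x 34 x 16 mm on top (60 mm tall in all, 30 mm above and below this point). Its own x lies along its length, z up. 0.3 to 0.55 kg.
- brick_mid (a point): Centre of the black mains adapter in the other bay: a plain block 116 x 54 x 34 mm. It stays there.
- mat: The pale blue-grey work mat, fixed: 240 (x) x 280 (y) x 4 mm. Origin at the centre of its underside, on the table.
- can_mid (a point): Centre, half-way up, of a white spray can standing on the mat: 52 mm diameter, 170 mm tall. It stays there.
- meter_mid (a point): Centre of a black hand-held meter lying on the mat: 70 (x) x 130 (y) x 32 mm. It stays there.
- flask_mid (a point): Centre, half-way up, of a white plastic bottle with a black cap standing on the table close behind the case, on the -y side: 58 mm diameter, 150 mm tall. It stays there.

How it is judged:
By the outcome, as a careful person would: the job done as asked, in the order asked, and still so for the second after the job is handed in, with the robot touching nothing.
It also fails if it takes over 72 s, if anything falls off the work surface, if the arm or the gripper's body presses on something with over 40 N, if the wrist force passes 120 N, or if a joint passes its speed limit or range.

### The arm

A 6-joint arm with a two-finger parallel gripper is mounted at the origin on the work surface. World frame = base frame: x ahead of the robot, y to its left, z up, the work surface at z = 0. Lengths are in m, angles in rad, forces in N, time in s.
With the tool pointing down it reaches from about 0.4 to 0.925 m from the base axis. Payload 3.4 kg.
Tool frame: the origin (TCP) lies midway between the tips of the shut fingers; the grasp point (between the pads) lies 19 mm behind it (ctrl.grasp_offset is the distance from the TCP to the grasp point, in m); z points along the fingers, y is the line along which they close (so a half turn about z gives the same grasp; the last joint's range is limited). The gripper opens to 85 mm and grips with 20 to 120 N. Pads are 22 mm wide; open, the fingers measure 114 mm over their backs; the gripper's body (76 mm by 85 mm) begins 54 mm behind the grasp point. The pads swing forward as they close: fully open they stand 13 mm farther back than shut.
Start: joints at [-1.306, 0.307, 1.506, -0, 1.328, -0.073], TCP at [0.191, -0.543, 0.231] pointing down, gripper open.
Joint ranges: [-3.12, 3.12], [-1.05, 2.28], [0.14, 2.33], [-1.42, 4.57], [0.1, 2.73], [-2.68, 2.68]. Speed limits (rad/s): [2.57, 2.57, 3.14, 3.14, 3.14, 3.14].

### API

Orientations are given as a unit quaternion [x, y, z, w].
In Python, from cell import telemetry, grab_frame, camera_info, ctrl gives the robot as it stands.
- The arm moves only by the shell command python3 -m inch 'ROWS' [FORCE]. ROWS is JSON, a list that holds one entry, the list of rows, each a list of 7 numbers: the shift along the tool's x, y, z in mm, then the turn, a rotation vector about the tool's x, y, z in degrees, then the closure, from -1 (fully open) to 1 (shut). In form: [[[dx, dy, dz, ax, ay, az, hand], ...]]. A call has 1 to 12 rows; each row is the pose to reach, as a shift and turn from the pose commanded when the call began, along the tool's axes at that moment; what a row does not reach only later rows make up. A row lasts 1/8 s, in which the tool goes at most 62.5 mm and 10.7 degrees, less where a joint would pass 70% of its speed; a pose out of reach is approached as far as the arm can. A call with a gripper value outside its range is refused whole. The fingers move at their own pace and stop on an object; FORCE is the grip in N (left out, the last holds). Time passes only in rows, so rows that repeat a pose let the fingers close. It gives the time, the measured TCP pose, the force, the opening and the grip force at its end, in the units of the state.
- telemetry.sense(): the state, without advancing time (a new reading comes with each control period).
- grab_frame(name): name is "scene" or "top" or "wrist"; returns the picture (400x640x3 uint8, red, green, blue); there is no depth.
- camera_info(name): a dict with "K" (3x3 intrinsics, pixels), "R" (3x3) and "t" (3): a world point X has camera coordinates R X + t. Camera axes: x right, y down, z forward; pixel columns grow to the right and rows downward; lengths in m; the calibration is good to about 2 mm. A picture is of the moment at which its call begins: read the wrist's pose just before it. camera_info takes no time and is no camera call; for the wrist camera it gives the pose at the moment of the call.
- ctrl.hand_in(): hands the job in; it is judged then, once.
The state is a dict: "t": time; "joint_positions": joint angles; "qvel": joint speeds; "joint_torque": joint torques, N m; "ee_pos": TCP position; "tcp_rot": TCP orientation; "ft_force": force on the tool from outside, world axes, zero at the start; "ft_torque": the same for the moment, N m; "opening": finger opening in m; "gripper_force": force on a finger pad.
Only numpy, scipy, OpenCV 4.12 (cv2) and the standard library are available. Lean on these libraries where they do the work, as an engineer would, in place of code of your own. Each camera call takes 0.05 s, during which the arm holds its last target. There are 200 camera calls.

## Working session

There is one attempt and no reset: what is moved stays moved. The work goes in short steps, Python scripts to look and compute and a shell command to move; the robot and the scene stay as the last step left them, time stands still between calls to the robot, and variables do not carry over. Pictures are saved under pics/ and viewed, at most 10 in all, crops included, and the job is handed in when it is done.

```bash
ls; mkdir -p pics
cat > h.py <<'E'
import numpy as np, cv2, json
from cell import telemetry, grab_frame, camera_info, ctrl
from scipy.spatial.transform import Rotation as Ro
def ray(c,u,v):
    K,R,t=[np.array(c[k]) for k in("K","R","t")]
    return -R.T@t, R.T@np.linalg.solve(K,[u,v,1])
def plane(c,u,v,z):
    o,d=ray(c,u,v); return o+d*(z-o[2])/d[2]
def proj(c,X):
    p=np.array(c["K"])@(np.array(c["R"])@np.array(X)+np.array(c["t"])); return p[:2]/p[2]
def tool(X):  # world point for TCP -> shift in tool mm
    s=telemetry.sense(); return Ro.from_quat(s["tcp_rot"]).inv().apply(np.array(X)-s["ee_pos"])*1000
E
python3 - <<'E'
from h import *
s=telemetry.sense(); print(s["t"],s["ee_pos"],s["tcp_rot"],s["opening"])
print(Ro.from_quat(s["tcp_rot"]).as_matrix().round(3))
for n in("top","scene"):
    cv2.imwrite(f"pics/{n}0.png",grab_frame(n)[:,:,::-1]); c=camera_info(n); print(n,np.array(c["K"]).round(1).tolist(),ray(c,320,200))
E
```

```text
pics
0.0 [ 0.19033672 -0.54182596  0.23037975] [ 9.85769964e-01  1.68096713e-01 -1.14796099e-04 -1.02983378e-03] 0.08532030441832121
[[ 0.943  0.331 -0.001]
 [ 0.331 -0.943  0.002]
 [ 0.    -0.002 -1.   ]]
top [[451.2, 0.0, 320.2], [0.0, 451.2, 201.7], [0.0, 0.0, 1.0]] (array([ 0.49640076, -0.04024622,  0.97807173]), array([ 0.09951319,  0.00239806, -0.99504082]))
scene [[407.0, 0.0, 321.6], [0.0, 407.0, 201.5], [0.0, 0.0, 1.0]] (array([ 1.20197449, -0.42775898,  0.7875624 ]), array([-0.6415464 ,  0.38218842, -0.66511585]))
```

View pics/top0.png

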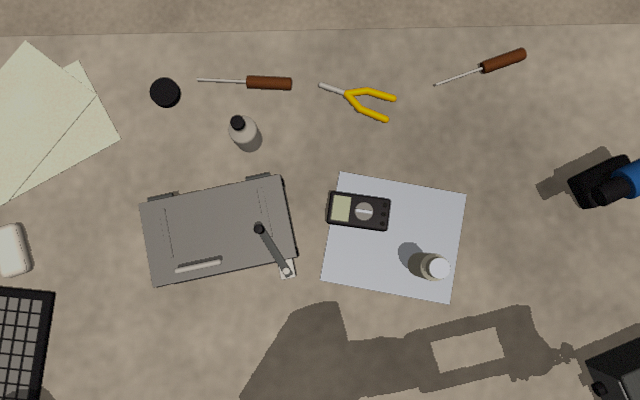

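View pics/scene0.png

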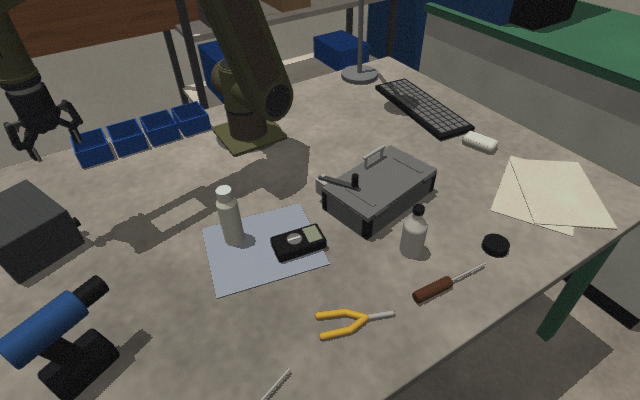

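The top view shows the case with lid corners at about (139,203), (281,175), (299,256) and (154,287). The lever runs from the pin at (287,272) to the knob at (259,228), the handle from (177,271) to (221,260), and the bottle cap is at (237,123). The mat corners are (341,171), (466,194), (450,304) and (320,280), with the meter at about (358,211) and the can top at (437,267).

Run:
```python
from h import *
c=camera_info("top"); P=lambda u,v,z:plane(c,u,v,z)[:2].round(4)
L=[P(*p,.0805) for p in((139,203),(281,175),(299,256),(154,287))]
print("lid",L,np.linalg.norm(L[0]-L[1]),np.linalg.norm(L[1]-L[2]),np.linalg.norm(L[2]-L[3]),np.linalg.norm(L[3]-L[0]),np.mean(L,0))
d=(L[0]-L[1])+(L[3]-L[2]); print("yaw(y axis)",np.degrees(np.arctan2(-d[0],d[1])))
k=P(259,228,.1275);h=P(287,272,.1);print("knob",k,"pin",h,np.linalg.norm(k-h))
a,b=P(177,271,.1155),P(221,260,.1155);print("handle",a,b,(a+b)/2)
M=[P(*p,.004) for p in((341,171),(466,194),(450,304),(320,280))];print("mat",M,np.mean(M,0))
print("can",P(437,267,.17),"cap",P(237,123,.15),"meter",[P(*p,.032) for p in((330,191),(391,198),(389,231),(327,224))])
im=grab_frame("top"); cv2.imwrite("pics/z.png",cv2.resize(im[160:310,130:310,::-1],None,fx=4,fy=4,interpolation=cv2.INTER_CUBIC))
```

```text
lid [array([0.5875, 0.3242]), array([0.6383, 0.0393]), array([0.4758, 0.0056]), array([0.421 , 0.2916])] 0.28939359011560706 0.16595764519900852 0.2912027472397883 0.1696614570254541 [0.53065  0.165175]
yaw(y axis) 10.479616987762201
knob [0.5308 0.0778] pin [0.4461 0.0282] 0.09815421539597781
handle [0.453  0.2355] [0.472  0.1521] [0.4625 0.1938]
mat [array([ 0.6565, -0.085 ]), array([ 0.6004, -0.3549]), array([ 0.3666, -0.3091]), array([ 0.4223, -0.0345])] [ 0.51145  -0.195875]
can [ 0.4536 -0.2433] cap [0.7276 0.1146] meter [array([ 0.6097, -0.0595]), array([ 0.5922, -0.1876]), array([ 0.5229, -0.181 ]), array([ 0.5402, -0.0516])]
```

View pics/z.png

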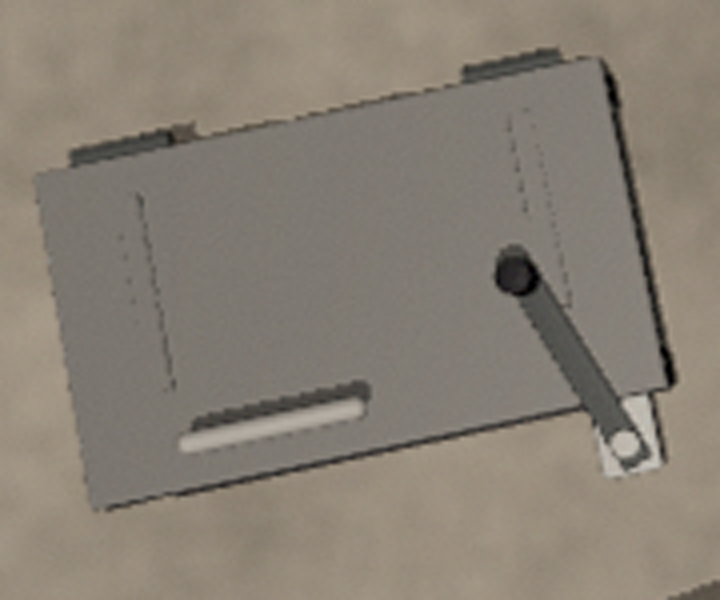

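The crop confirms the geometry: the case is turned about 10.5°, and the computed handle and pin positions agree with the given dimensions. The latch is at about 0.35 rad. I'll move above the knob.

```bash
python3 -m inch '[[[60,-55,0,0,0,-3,-1],[120,-108,0,0,0,-6,-0.5],[170,-152,0,0,0,-11,0],[220,-197,0,0,0,-11,0.2],[270,-242,10,0,0,-11,0.2],[320,-287,20,0,0,-11,0.2],[370,-332,30,0,0,-11,0.2],[420,-377,40,0,0,-11,0.2],[470,-422,45,0,0,-11,0.2],[526,-472,45,0,0,-11,0.2],[526,-472,45,0,0,-11,0.2],[526,-472,45,0,0,-11,0.2]]]' 20
python3 - <<'E'
from h import *
s=telemetry.sense(); c=camera_info("wrist"); im=grab_frame("wrist"); cv2.imwrite("pics/w1.png",im[:,:,::-1])
print(s["t"],s["ee_pos"],s["opening"],tool([.5308,.0778,.096]),proj(c,[.5308,.0778,.1275]))
E
```

```text
t: 1.65
ee_pos: [0.5317, 0.0803, 0.1858]
tcp_rot: [0.965, 0.264, 0.0, -0.0]
ft_force: [0.4, -0.4, 0.3]
opening: 0.0345
gripper_force: 0.0
1.65 [0.53169919 0.08027229 0.18582275] 0.034508029961426975 [-3.23676384  2.11587354 89.74392647] [323.38778429 221.88634593]
```

View pics/w1.png

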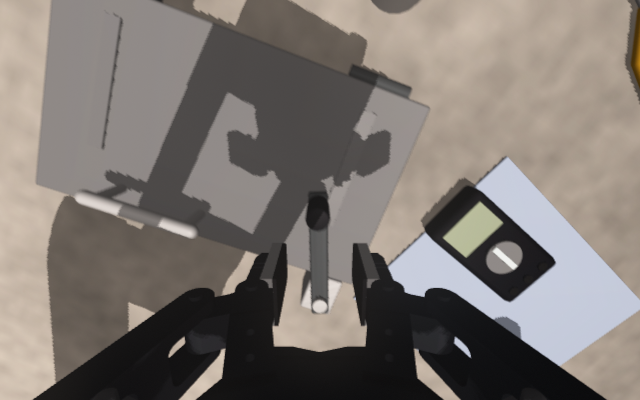

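The wrist view shows the knob at about (318,213), between the pads and close to the predicted position. I'll descend with the fingers caging it, then swing the arc.

```bash
python3 -m inch '[[[-3,1,30,0,0,0,0.2],[-3,1,60,0,0,0,0.2],[-3,1,88,0,0,0,0.2],[-3,1,88,0,0,0,0.2]]]' && python3 -m inch '[[[-1.4,-16.5,0,0,0,-10,0.2],[-5.7,-32.5,0,0,0,-20,0.2],[-12.7,-47.5,0,0,0,-30,0.2],[-22.2,-61.1,0,0,0,-40,0.2],[-33.9,-72.8,0,0,0,-50,0.2],[-47.5,-82.3,0,0,0,-60,0.2],[-62.5,-89.3,0,0,0,-70,0.2],[-78.5,-93.6,0,0,0,-80,0.2],[-78.5,-93.6,0,0,0,-80,0.2],[-78.5,-93.6,0,0,0,-80,0.2]]]'
```

```text
t: 2.2
ee_pos: [0.5256, 0.0735, 0.0964]
tcp_rot: [0.965, 0.261, -0.003, -0.0]
ft_force: [0.0, 1.0, 1.0]
opening: 0.0344
gripper_force: 0.0
t: 3.45
ee_pos: [0.4146, 0.1158, 0.0992]
tcp_rot: [0.572, 0.82, 0.001, 0.001]
ft_force: [0.5, -0.4, -0.5]
opening: 0.0343
gripper_force: 0.0
```

```bash
python3 -m inch '[[[0,0,-40,0,0,0,0.2],[0,0,-90,0,0,0,0.2],[28,36,-100,0,0,5,-0.1],[57,72,-100,0,0,10,-0.1],[57,72,-100,0,0,10,-0.1],[57,72,-100,0,0,10,-0.1]]]'
python3 - <<'E'
from h import *
s=telemetry.sense(); c=camera_info("wrist"); im=grab_frame("wrist"); t=grab_frame("top")
cv2.imwrite("pics/w2.png",np.vstack([im,t[150:350,:]])[:,:,::-1])
print(s["ee_pos"],s["opening"],tool([.4625,.1938,.0965]),proj(c,[.453,.2355,.1155]),proj(c,[.472,.1521,.1155]))
print(Ro.from_quat(s["tcp_rot"]).as_matrix().round(3))
E
```

```text
t: 4.2
ee_pos: [0.4608, 0.1941, 0.198]
tcp_rot: [0.64, 0.768, -0.001, -0.0]
ft_force: [-0.2, -0.3, 0.4]
opening: 0.0466
gripper_force: 0.0
[0.46075241 0.19411768 0.1979735 ] 0.04662951637432411 [-6.60899240e-02  2.50653154e+00  1.01442787e+02] [320.78361833 157.0652922 ] [325.00074761 260.2949967 ]
[[-0.18   0.984 -0.001]
 [ 0.984  0.18  -0.001]
 [-0.001 -0.001 -1.   ]]
```

View pics/w2.png

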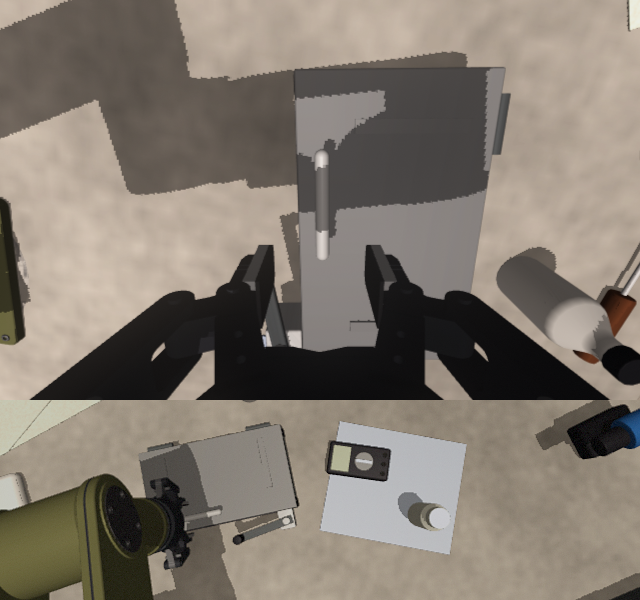

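The bar in the wrist view, (321,157) to (323,260), matches the prediction. The lever now lies along the case front, with its knob at about (238,290) in the top frame. I'll descend, grip the bar and check the latch angle.

```bash
python3 -m inch '[[[0,2.5,40,0,0,0,-0.1],[0,2.5,80,0,0,0,-0.1],[0,2.5,100,0,0,0,-0.1],[0,2.5,100,0,0,0,0.6],[0,2.5,100,0,0,0,1],[0,2.5,100,0,0,0,1],[0,2.5,100,0,0,0,1],[0,2.5,100,0,0,0,1]]]' 25
python3 - <<'E'
from h import *
c=camera_info("top"); k=plane(c,238,290,.1275)[:2]; d=k-[.4461,.0282]; print("latch",np.arctan2(d[1],d[0])-np.radians(10.5),np.linalg.norm(d))
s=telemetry.sense();p=s["ee_pos"]; print(p, Ro.from_quat(s["tcp_rot"]).as_matrix()[:,0])
a=np.radians(16.2);r=154
for th in np.radians(np.arange(0,93,9)): print((r*(np.cos(a)-np.cos(a+th))).round(1),(-r*(np.sin(a+th)-np.sin(a))).round(1),np.degrees(th))
E
```

```text
t: 5.3
ee_pos: [0.4628, 0.1943, 0.099]
tcp_rot: [0.64, 0.768, -0.0, 0.0]
ft_force: [-4.4, -3.8, 4.8]
opening: 0.0102
gripper_force: 25.0
latch 1.7085785339081447 0.09430367456011784
[0.46280606 0.1943101  0.09895347] [-1.80029296e-01  9.83661031e-01 -6.54544827e-04]
0.0 -0.0 0.0
8.5 -22.6 9.0
20.5 -43.6 18.0
35.6 -62.5 27.0
53.5 -78.7 36.0
73.7 -92.0 45.0
95.7 -101.9 54.0
119.0 -108.3 63.0
143.0 -111.0 72.0
167.2 -109.8 81.0
190.8 -104.9 90.0
```

```bash
python3 -m inch '[[[0,3.5,-11.5,0,0,0,1],[0,8.5,-22.6,0,0,0,1],[0,14,-33.5,0,0,0,1],[0,20.5,-43.6,0,0,0,1],[0,27.5,-53.5,0,0,0,1],[0,35.6,-62.5,0,0,0,1],[0,44,-71,0,0,0,1],[0,53.5,-78.7,0,0,0,1],[0,63.5,-86,0,0,0,1],[0,73.7,-92,0,0,0,1],[0,73.7,-92,0,0,0,1]]]' && python3 -m inch '[[[0,11,-5.3,0,0,0,1],[0,22,-9.9,0,0,0,1],[0,33.5,-13.6,0,0,0,1],[0,45.3,-16.3,0,0,0,1],[0,57,-18,0,0,0,1],[0,69.3,-19,0,0,0,1],[0,81.5,-18.8,0,0,0,1],[0,93.5,-17.8,0,0,0,1],[0,106,-16,0,0,0,1],[0,117,-12.9,0,0,0,1],[0,117,-12.9,0,0,0,1],[0,117,-12.9,0,0,0,1]]]'
```

```text
t: 6.68
ee_pos: [0.5358, 0.2084, 0.194]
tcp_rot: [0.64, 0.768, 0.001, -0.0]
ft_force: [-9.6, -2.3, 14.8]
opening: 0.0099
gripper_force: 25.4
t: 8.18
ee_pos: [0.6528, 0.2306, 0.2026]
tcp_rot: [0.64, 0.768, 0.002, 0.0]
ft_force: [0.1, 6.0, -1.2]
opening: 0.0104
gripper_force: 26.0
```

```bash
python3 -m inch '[[[0,0,0,0,0,0,0.3],[0,0,0,0,0,0,0.3],[0,0,-30,0,0,0,0.3],[0,0,-80,0,0,0,0.3],[0,0,-130,0,0,0,0.3],[-40,-50,-150,0,0,0,0],[-80,-110,-150,0,0,0,-0.5],[-110,-170,-150,0,0,0,-1],[-120,-220,-150,0,0,0,-1],[-120,-260,-150,0,0,0,-1],[-120,-260,-150,0,0,0,-1]]]'
python3 - <<'E'
from h import *
s=telemetry.sense(); print(s["t"],s["ee_pos"],s["ft_force"])
t=grab_frame("top"); w=grab_frame("wrist"); np.save("w3.npy",w); 
import pickle; pickle.dump(camera_info("wrist"),open("w3.pkl","wb"))
cv2.imwrite("pics/w3.png",np.vstack([w[:,:],cv2.resize(t[130:330,100:420],(640,400))[:200*2]])[:, :][:,:,::-1][:800:1])
a=np.vstack([w,cv2.resize(t[150:300,110:350],(320,200)).repeat(1,0).__class__(0) if 0 else np.hstack([t[140:340,100:420],grab_frame("scene")[100:300,200:520]])])
cv2.imwrite("pics/w3.png",a[:,:,::-1])
E
```

```text
t: 9.55
ee_pos: [0.4135, 0.063, 0.3537]
tcp_rot: [0.641, 0.767, -0.0, 0.0]
ft_force: [-0.3, 0.2, -0.0]
opening: 0.0853
gripper_force: 0.0
9.55 [0.4134604  0.06301891 0.35369197] [-0.30711516  0.18897095 -0.02473426]
```

View pics/w3.png

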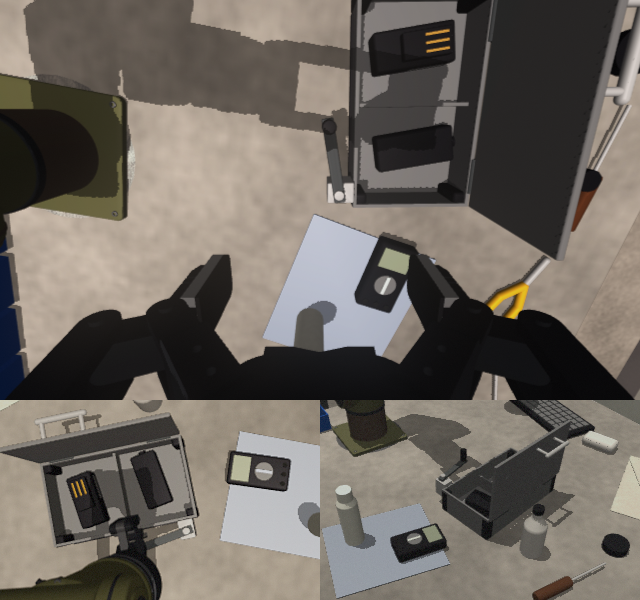

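The lid stands upright and the latch is clear. The pack, with its step and gold contacts, is in the +y bay at about (412,47) in the wrist view and (188,239) in the top view. Next I'll measure it.

Run:
```python
from h import *; import pickle
def go(im,c,x0,x1,y0,y1,th):
    g=cv2.cvtColor(im,cv2.COLOR_RGB2GRAY)[y0:y1,x0:x1]; m=(g<th).astype(np.uint8)
    m=cv2.morphologyEx(cv2.morphologyEx(m,cv2.MORPH_CLOSE,np.ones((7,7))),cv2.MORPH_OPEN,np.ones((5,5)))
    cs=cv2.findContours(m,0,2)[0]; k=max(cs,key=cv2.contourArea); b=cv2.boxPoints(cv2.minAreaRect(k))+[x0,y0]
    print(th,cv2.contourArea(k),b.round().tolist())
    for z in(.049,.065):
        W=np.array([plane(c,*p,z)[:2] for p in b]); e=np.diff(W,axis=0); print(z,W.mean(0).round(4),np.linalg.norm(e,axis=1).round(3),np.degrees(np.arctan2(e[:,1],e[:,0])).round(1))
w=np.load("w3.npy");c=pickle.load(open("w3.pkl","rb"))
for th in(40,55): go(w,c,362,468,12,98,th)
t=grab_frame("top")
for th in(40,55): go(t,camera_info("top"),160,215,208,272,th)
# gold contacts, wrist & top
for im,c,(x0,x1,y0,y1) in((w,pickle.load(open("w3.pkl","rb")),(362,468,0,98)),(t,camera_info("top"),(160,215,200,272))):
    h=im[y0:y1,x0:x1].astype(int); v,u=np.nonzero(h[:,:,0]-h[:,:,2]>50); print("gold",u.mean()+x0,v.mean()+y0,plane(c,u.mean()+x0,v.mean()+y0,.065)[:2])
```

```text
40 3522.5 [[365.0, 34.0], [453.0, 19.0], [460.0, 62.0], [372.0, 77.0]]
0.049 [0.5114 0.2386] [0.116 0.054 0.12 ] [  18.9  -61.9 -160.8]
0.065 [0.5075 0.235 ] [0.112 0.052 0.116] [  18.9  -61.9 -160.8]
55 3615.0 [[364.0, 34.0], [453.0, 19.0], [460.0, 62.0], [372.0, 77.0]]
0.049 [0.5114 0.2385] [0.117 0.055 0.121] [  18.9  -61.9 -160.8]
0.065 [0.5075 0.2348] [0.112 0.053 0.117] [  18.9  -61.9 -160.8]
40 1518.0 [[164.0, 219.0], [196.0, 208.0], [219.0, 269.0], [187.0, 281.0]]
0.049 [0.5036 0.2276] [0.068 0.136 0.067] [ -70.4 -159.3  109.4]
0.065 [0.5035 0.223 ] [0.067 0.133 0.066] [ -70.4 -159.3  109.4]
55 1568.0 [[161.0, 220.0], [190.0, 206.0], [219.0, 269.0], [189.0, 282.0]]
0.049 [0.5042 0.2309] [0.067 0.143 0.066] [ -66.1 -155.1  113.6]
0.065 [0.504  0.2262] [0.066 0.14  0.065] [ -66.1 -155.1  113.6]
gold 437.44223107569724 40.235059760956176 [0.53712406 0.25008088]
gold 178.55084745762713 227.89830508474577 [0.53680957 0.24938703]
```

```bash
python3 -m inch '[[[20,10,0,0,0,10,-1],[40,20,10,0,0,20,-1],[60,30,20,0,0,30,-1],[80,40,35,0,0,40,-1],[100,50,50,0,0,50,-1],[120,60,65,0,0,60,-1],[144,72,80,0,0,70,-1],[144,72,90,0,0,80,-1],[144,72,90,0,0,80,-1],[144,72,90,0,0,80,-1]]]'
python3 - <<'E'
from h import *
s=telemetry.sense(); c=camera_info("wrist"); im=grab_frame("wrist"); cv2.imwrite("pics/w4.png",im[:,:,::-1])
print(s["ee_pos"],"cam",ray(c,320,200),[proj(c,[.509,.237,z]).round() for z in(.049,.065)])
import pickle; pickle.dump(c,open("w4.pkl","wb")); np.save("w4.npy",im)
E
```

```text
t: 11.0
ee_pos: [0.4625, 0.2191, 0.2632]
tcp_rot: [0.984, 0.178, 0.0, 0.0]
ft_force: [0.4, 0.1, -0.3]
opening: 0.0851
gripper_force: 0.0
[0.46252832 0.21914366 0.26315126] cam (array([0.53032618, 0.24614914, 0.40463517]), array([-0.26393476, -0.10367322, -0.95898611])) [array([320., 132.]), array([320., 133.])]
```

View pics/w4.png

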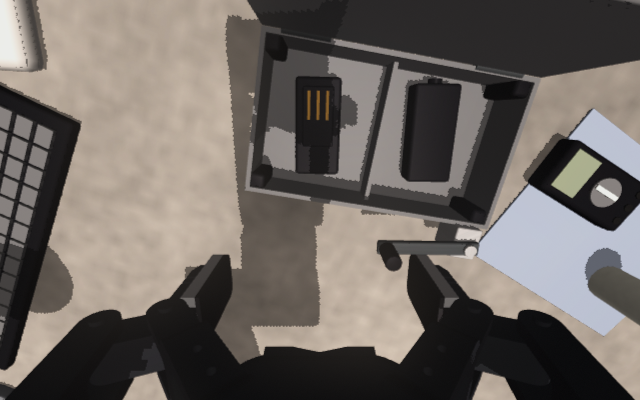

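The close view shows the pack upright and aligned with the tool: body from (296,78) to (340,174), centre about (318,125). The adapter is in the other bay. Next come the shifts.

Run:
```python
from h import *; import pickle
c=pickle.load(open("w4.pkl","rb"))
Q=np.array([plane(c,*p,.049) for p in((297,78),(341,79),(338.5,174),(295.5,173))]);P=Q.mean(0)
print(P,np.linalg.norm(Q[0]-Q[1]),np.linalg.norm(Q[1]-Q[2]),np.degrees(np.arctan2(*(Q[0]-Q[3]+Q[1]-Q[2])[1::-1])), tool([P[0],P[1],.012]))
```

```text
[0.51234762 0.24027065 0.049     ] 0.04838190580421317 0.10618285283268078 19.271090002681074 [ 53.9736982   -2.49935715 251.48907134]
```

```bash
python3 -m inch '[[[30,-1,40,0,0,1,-0.65],[46,-2.5,80,0,0,1,-0.65],[46,-2.5,120,0,0,1,-0.65],[46,-2.5,160,0,0,1,-0.65],[46,-2.5,160,0,0,1,-0.65],[46,-2.5,160,0,0,1,-0.65]]]'
python3 - <<'E'
from h import *
c=camera_info("wrist"); cv2.imwrite("pics/w5.png",grab_frame("wrist")[:,:,::-1])
E
```

```text
t: 11.8
ee_pos: [0.5053, 0.2375, 0.1047]
tcp_rot: [0.986, 0.168, 0.001, -0.0]
ft_force: [0.7, 0.7, 0.6]
opening: 0.0706
gripper_force: 0.0
```

View pics/w5.png

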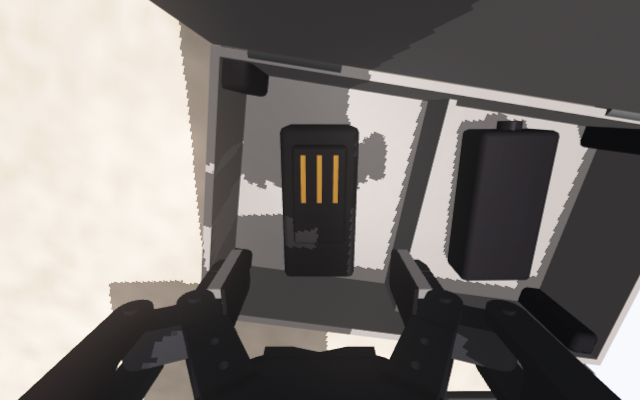

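The pack, about (281–357, 125–276), is centred between the open pads, with room on both sides. Descending and gripping.

```bash
python3 -m inch '[[[0,0,25,0,0,0,-0.65],[0,0,50,0,0,0,-0.65],[0,0,70,0,0,0,-0.65],[0,0,85,0,0,0,-0.65],[0,0,92,0,0,0,-0.65],[0,0,92,0,0,0,-0.65]]]' && python3 -m inch '[[[0,0,0,0,0,0,-0.2],[0,0,0,0,0,0,0],[0,0,0,0,0,0,0.4],[0,0,0,0,0,0,0.4],[0,0,0,0,0,0,0.4],[0,0,0,0,0,0,0.4]]]' 60
```

```text
t: 12.6
ee_pos: [0.5042, 0.2366, 0.0114]
tcp_rot: [0.986, 0.168, -0.0, 0.0]
ft_force: [1.1, -4.4, -1.3]
opening: 0.0706
gripper_force: 0.0
t: 13.35
ee_pos: [0.5047, 0.2377, 0.0121]
tcp_rot: [0.986, 0.168, 0.001, -0.0]
ft_force: [-0.4, -1.4, 5.5]
opening: 0.0512
gripper_force: 64.6
```

```bash
python3 -m inch '[[[0,0,-8,0,0,0,0.4],[0,0,-25,0,0,0,0.4],[0,0,-50,0,0,0,0.4],[0,0,-80,0,0,0,0.4],[0,0,-110,0,0,0,0.4],[0,0,-140,0,0,0,0.4],[0,0,-170,0,0,0,0.4],[0,0,-195,0,0,0,0.4],[0,0,-200,0,0,0,0.4],[0,0,-200,0,0,0,0.4]]]' && python3 -m inch '[[[-10,20,0,0,0,-4,0.4],[-25,53,0,0,0,-10,0.4],[-40,86,0,0,0,-16,0.4],[-55,119,0,0,0,-22,0.4],[-70,152,0,0,0,-28,0.4],[-86,185,0,0,0,-34,0.4],[-102,218,0,0,0,-40,0.4],[-118,251,0,0,0,-46,0.4],[-134,285,0,0,0,-52,0.4],[-148,315,0,0,0,-59,0.4],[-155,331,0,0,0,-59,0.4],[-155,331,0,0,0,-59,0.4]]]'
python3 - <<'E'
from h import *
s=telemetry.sense(); print(s["ee_pos"],s["opening"],s["gripper_force"],s["ft_force"],tool([.4674,-.126,.011]))
a=np.vstack([grab_frame("wrist"),np.hstack([grab_frame("top")[140:340,200:520],grab_frame("scene")[100:300,150:470]])])
cv2.imwrite("pics/w6.png",a[:,:,::-1])
E
```

```text
t: 14.6
ee_pos: [0.5032, 0.237, 0.2104]
tcp_rot: [0.986, 0.168, -0.001, 0.0]
ft_force: [-0.3, 0.4, -4.7]
opening: 0.0509
gripper_force: 63.8
t: 16.1
ee_pos: [0.4669, -0.127, 0.2102]
tcp_rot: [0.776, 0.63, -0.0, -0.001]
ft_force: [0.3, -0.2, -3.8]
opening: 0.0512
gripper_force: 63.9
[ 0.46690405 -0.1269652   0.21018611] 0.051228764825812616 63.88779044151306 [ 0.30692525 -0.19745826 -3.82108114] [  0.92582509   0.67517269 199.18577412]
```

View pics/w6.png

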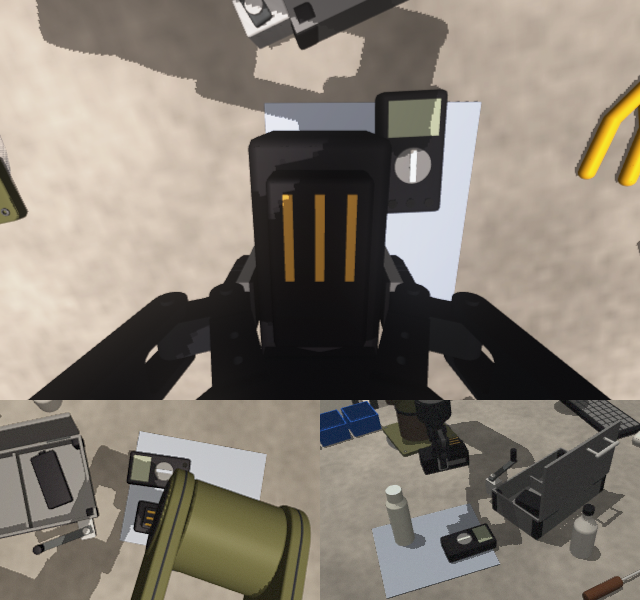

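The pack is held level over the near-left free part of the mat, with the meter to its right at about (412,150) and the can well behind. I'll lower it gently.

```bash
python3 -m inch '[[[1,0.5,20,0,0,0,0.4],[1,0.5,55,0,0,0,0.4],[1,0.5,90,0,0,0,0.4],[1,0.5,125,0,0,0,0.4],[1,0.5,155,0,0,0,0.4],[1,0.5,175,0,0,0,0.4],[1,0.5,186,0,0,0,0.4],[1,0.5,192,0,0,0,0.4],[1,0.5,195,0,0,0,0.4],[1,0.5,195,0,0,0,0.4]]]' && python3 -m inch '[[[0,0,1,0,0,0,0.4],[0,0,2,0,0,0,0.4],[0,0,3,0,0,0,0.4],[0,0,3,0,0,0,0.4],[0,0,3,0,0,0,0.4]]]'
```

```text
t: 17.5
ee_pos: [0.4686, -0.1256, 0.0166]
tcp_rot: [0.775, 0.632, 0.0, 0.0]
ft_force: [0.0, 0.1, -4.0]
opening: 0.0516
gripper_force: 63.8
t: 18.12
ee_pos: [0.4681, -0.1256, 0.0132]
tcp_rot: [0.775, 0.632, 0.0, 0.0]
ft_force: [-0.0, -0.1, -4.7]
opening: 0.0512
gripper_force: 63.8
```

```bash
python3 -m inch '[[[0,0,0.5,0,0,0,0.4],[0,0,1,0,0,0,0.4],[0,0,1,0,0,0,0.4]]]' | grep -E "ee_pos|ft_f"; python3 -m inch '[[[0,0,0.5,0,0,0,0.4],[0,0,1,0,0,0,0.4],[0,0,1,0,0,0,0.4]]]'| grep -E "ee_pos|ft_f"; python3 -m inch '[[[0,0,0.4,0,0,0,0.4],[0,0,0.8,0,0,0,0.4],[0,0,0.8,0,0,0,0.4]]]'| grep -E "ee_pos|ft_f"
```

```text
ee_pos: [0.4681, -0.1255, 0.0121]
ft_force: [-0.1, 0.0, -5.0]
ee_pos: [0.4682, -0.1256, 0.0112]
ft_force: [0.0, -0.5, -4.2]
ee_pos: [0.4682, -0.1256, 0.011]
ft_force: [-1.6, -0.3, 5.6]
```

Contact: the vertical force went from −4 to +5.6 N. I'll open a little, rise and back away.

```bash
python3 -m inch '[[[0,0,0,0,0,0,-0.3],[0,0,0,0,0,0,-0.45],[0,0,0,0,0,0,-0.45],[0,0,-10,0,0,0,-0.45],[0,0,-40,0,0,0,-0.45],[0,0,-90,0,0,0,-0.45],[0,0,-150,0,0,0,-0.45],[0,0,-200,0,0,0,-0.45],[0,0,-250,0,0,0,-0.45],[30,-20,-280,0,0,0,-0.45],[60,-20,-280,0,0,0,-0.45],[60,-20,-280,0,0,0,-0.45]]]'
python3 - <<'E'
from h import *
a=np.vstack([grab_frame("top")[130:330,:],grab_frame("scene")[60:360,:]])
cv2.imwrite("pics/end.png",a[:,:,::-1])
E
```

```text
t: 20.75
ee_pos: [0.4605, -0.0614, 0.2916]
tcp_rot: [0.774, 0.633, 0.001, 0.001]
ft_force: [-0.1, -0.1, -0.3]
opening: 0.0622
gripper_force: 0.0
```

View pics/end.png

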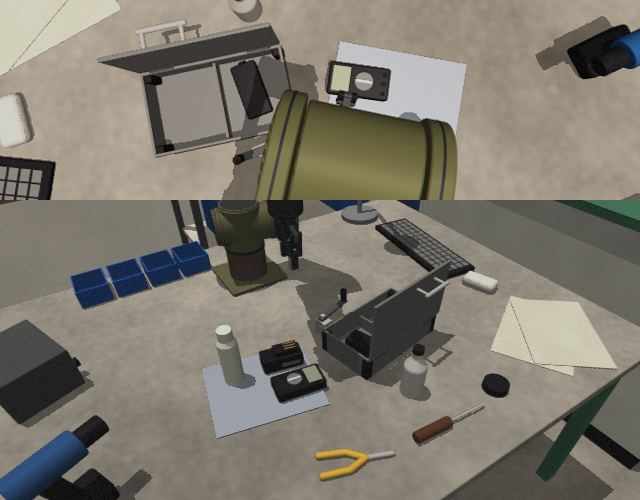

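The scene view shows the pack upright on the mat at about (280,355), between the can and the meter. The lid is upright, the latch is clear, and the adapter, can, meter and bottle haven't moved.

```bash
python3 -c "
from cell import ctrl; print(ctrl.hand_in())"
```

```text
the job is handed in; nothing more can be done
None
```

The job is done and handed in at about 21 s: latch clear, lid left standing upright, battery pack set down upright on a free part of the mat, and the adapter, can, meter and bottle looked undisturbed in the last pictures.

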